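Set the window cell in the light-transmission bench

ROBOT

A 6-joint arm with a two-finger parallel gripper is mounted at the origin on the work surface. World frame = base frame: x ahead of the robot, y to its left, z up, the work surface at z = 0. Lengths are in m, angles in rad, forces in N, time in s.
With the tool pointing down it reaches from about 0.3 to 0.875 m from the base axis. Payload 6.4 kg.
Tool frame: the origin (TCP) lies between the finger pads; the fingertips stand 19 mm ahead of it and the grasp point (between the pads) is the TCP (ctrl.tips_ahead is the z of the fingertips in the tool frame, in m); z points along the fingers, y is the line along which they close (so a half turn about z gives the same grasp; the last joint's range is limited). The gripper opens to 85 mm and grips with 20 to 120 N. Pads are 22 mm wide; open, the fingers measure 114 mm over their backs; the gripper's body (76 mm by 85 mm) begins 54 mm behind the grasp point. The pads swing forward as they close: fully open they stand 13 mm farther back than shut.
Start: joints at [-1.444, 0.181, 1.607, -0, 1.354, -0.206], TCP at [0.188, -0.543, 0.25] pointing down, gripper open.
Joint ranges: [-2.99, 2.99], [-0.89, 2.07], [0.3, 2.58], [-1.14, 4.28], [0, 2.63], [-3.12, 3.12]. Speed limits (rad/s): [2.57, 2.57, 3.01, 3.14, 3.14, 3.14].

INTERFACE

Orientations are given as a unit quaternion [w, x, y, z].
In Python, from bench import readout, vision, ctrl gives the robot as it stands.
- The arm moves only by the tool play_rows, never from a script. Its arguments are lists of equal length, an entry for each row: "xyz": the shift along the tool's x, y, z in mm, a list of three; "rot": the turn, a rotation vector about the tool's x, y, z in rad, a list of three; "grip": the opening, from 0 (shut) to 1 (fully open). In form: {"xyz": [[x, y, z], ...], "rot": [[rx, ry, rz], ...], "grip": [grip, ...]}. A call has exactly 10 rows; each row is the pose to reach, as a shift and turn from the pose commanded when the call began, along the tool's axes at that moment; what a row does not reach only later rows make up. A row lasts 1/8 s, in which the tool goes at most 62.5 mm and 10.7 degrees, less where a joint would pass 70% of its speed; a pose out of reach is approached as far as the arm can. A call with a gripper value outside its range is refused whole. The fingers move at their own pace and stop on an object; the grip force is fixed at half the most. Time passes only in rows, so rows that repeat a pose let the fingers close, or fill a call up. It gives the time, the measured TCP pose, the force, the opening and the grip force at its end, in the units of the state.
- readout.get_obs(): the state, without advancing time (a new reading comes with each control period).
- vision.camera(name): name is "scene" or "side" or "wrist"; returns a dict with "color" (400x640x3 uint8, red, green, blue), "depth" (400x640 float32, m along the optical axis (not along the pixel's ray), 0 where there is no reading), "camera_matrix" (3x3 intrinsics, pixels), "extrinsics" (4x4, takes a point from camera to world coordinates); the wrist camera has in their place "hand_eye" (4x4, takes a point from camera to tool coordinates, whose origin is the TCP and whose axes are the flange's). Camera axes: x right, y down, z forward; pixel columns grow to the right and rows downward; lengths in m; the calibration is good to about 2 mm. A picture is of the moment at which its call begins: read the wrist's pose just before it.
- ctrl.hand_in(): hands the job in; it is judged then, once.
The state is a dict: "time_s": time; "q": joint angles; "dq": joint speeds; "joint_efforts": joint torques, N m; "eef_pos": TCP position; "eef_rot": TCP orientation; "wrist_force": force on the tool from outside, world axes, zero at the start; "torque": the same for the moment, N m; "opening": opening from 0.0 (shut) to 1.0 (fully open); "grasp_force": force on a finger pad.
Only numpy, scipy, OpenCV 4.12 (cv2) and the standard library are available. Lean on these libraries where they do the work, as an engineer would, in place of code of your own. Each camera call takes 0.05 s, during which the arm holds its last target. There are 200 camera calls.

TASK

Stand the window cell in the channel of the light-transmission bench with its clear faces across the light path, and gently slide it along the channel until it bears on the stop under a light, steady push. Then let go of it and slide the bench's clamp up behind until that presses lightly on the cell too, so that it is held snugly between stop and clamp. A push of over 20 N from stop or clamp cracks the glass. Everything else stays where it is.

Things in the scene. Friction and masses are not known exactly. Their poses are not given: they have to be found in the camera images.
- cell: The window cell, 0.1 to 0.2 kg: upright dark steel block 30 x 30 x 60 mm with a tab on top. Origin: centre of its underside, z up. A clear glass pane 18 x 30 mm in each of the two faces across its own x axis lets light through along x; the faces across y are solid. Either clear face may look to the lamp. Starts standing on the blue mat (2 mm thick) at any yaw, among other things.
- cell_tab (a point): Centre of the top of the cell's grip tab, 86 mm above its underside. The tab stands centred on the block, 26 mm high (60 to 86 mm), 12 mm thick along the cell's x and 24 mm wide along its y: its broad sides look the same way as the clear faces.
- bench: Light-transmission bench, fixed: aluminium base 150 x 270 x 12 mm. Origin: at its underside on the channel's centre line, z up; the base spans y -155 to +115 mm. The channel runs along y. The light path crosses it along x, from a black lamp housing (+x side) to a sensor housing (-x side), both 27 mm or more off the centre line, 36 mm long, tops 60 mm over the origin.
- channel (a point): Centre of the channel's floor where the cell can be set in: 12 mm above the bench's origin. The walls are 32.5 mm apart (1.25 mm play either side of the cell), upright for 12 mm above the floor, then flaring at 45 degrees to 44.5 mm apart at 18 mm above it. The channel here is free for 17 mm or more either way along bench y past the cell.
- stop_zone (a point): Point on the channel's floor amid where the stop may be, 47.5 mm to bench +y of point channel. Lamp, sensor and stop are one yoke that a colleague has locked somewhere and whose place is not reported: the stop's face (30 mm wide steel, looks to -y, 48 mm high, does not give) is within 12.5 mm of this point, so it must be felt for with the cell. The housings are centred 15 mm before it.
- clamp (a joint): Travel of the clamp in m, 0 to 0.095. It slides in the channel to bench +y as the value grows, with about 2.5 N of friction, stays where it is left, and starts at 0 to 0.015.
- clamp_grip (a point): Centre of the top of the clamp's grip, an upright black tab 24 mm wide (bench x) and 14 mm thick (bench y), standing from 33 to 78 mm above the bench's origin. It moves with the clamp, 55 mm behind (-y of) the pressure plate's face; 40 mm are free between grip and plate.
- clamp_face (a point): On the clamp's aluminium pressure plate, centre line of the face that looks to +y at the stop, 40 mm above the bench's origin (plate top at 50 mm), at bench y = -45 mm + travel.
- blank: Bystander, not the cell: a solid dark block 30 x 30 x 60 mm without windows, with a round knob 18 mm across and 20 mm high on top. Origin: centre of its underside.
- jar: Bystander: small amber jar, 44 mm across, 60 mm high. Origin: centre of its underside.
- driver1: Bystander: screwdriver with black handle, 170 mm long, lying right of the bench.
- driver2: Bystander: screwdriver with yellow handle, 150 mm long, lying beyond the bench.
- brush: Bystander: cleaning brush, 160 mm long, lying at the far side.
- spudger: Bystander: flat black pry stick, 130 x 10 x 6 mm, lying left of the bench.
- tin: Bystander: small metal tin, 60 mm across, 45 mm high. Origin: centre of its underside.
There are look-alikes about, which are no part of the job. What is shaped like the cell but green or turquoise is not meant.

How it is judged:
On the way, in this order (a step that is already met when the one before it is completed fails the run):
1. the cell, standing in the channel with its clear faces across the light path, bears on the stop with more than 1 N (z of cell in the frame of bench between 0.0095 and 0.02 m and x of cell in the frame of bench between -0.003 and 0.003 m and angle between the x axis of cell and the x axis of bench, either way round below 0.07 rad and angle between cell's own z axis and vertical below 0.06 rad and contact force between cell and yoke_c0 above 1 N), for 0.1 s.
2. the clamp bears on the cell with more than 0.5 N (contact force between cell and clamp_c0 above 0.5 N), for 0.05 s.
At the end, for the whole second after the job is handed in: The cell stands upright on the channel's floor, clear faces square to the light path within 4 degrees (either way round), at most 1.5 mm off the stop, with the clamp's plate at most 1.5 mm off its back, everything at rest (z of cell in the frame of bench between 0.0095 and 0.0145 m and x of cell in the frame of bench between -0.003 and 0.003 m and angle between the x axis of cell and the x axis of bench, either way round below 0.07 rad and angle between cell's own z axis and vertical below 0.06 rad and horizontal distance between cell and yoke_c0 below 0.0237 m and horizontal distance between cell and clamp_c0 below 0.0207 m and linear speed of cell below 0.01 m/s and velocity of joint clamp below 0.01 m/s); the robot touches nothing.
It fails at once if the clamp is pressed on the cell with more than 20 N (contact force between cell and clamp_c0 above 20 N).
It fails at once if the stop is hit with more than 20 N (contact force between cell and yoke_c0 above 20 N).
It fails at once if a bystander is moved by more than 30 mm (distance of any of blank, jar, driver1, driver2, brush, spudger, tin from where it was at the start of the episode above 0.03 m).
It also fails if it takes over 72 s, if anything falls off the work surface, if the arm or the gripper's body presses on something with over 40 N, if the wrist force passes 120 N, or if a joint passes its speed limit or range.

## Working session

There is one attempt and no reset: what is moved stays moved. The work goes in short steps, Python scripts to look and compute and a tool call to move; the robot and the scene stay as the last step left them, time stands still between calls to the robot, and variables do not carry over. Pictures are saved under pics/ and viewed, at most 10 in all, crops included, and the job is handed in when it is done.

Besides the shell and the picture viewer there is one more tool, called after ">>>" as a command line: name --argument value ..., lists and objects as JSON in quotes. play_rows: Moves the arm, as the interface text tells. Its arguments: {"type":"object","properties":{"xyz":{"type":"array","items":{"type":"array","items":{"type":"number"}}},"rot":{"type":"array","items":{"type":"array","items":{"type":"number"}}},"grip":{"type":"array","items":{"type":"number"}}},"required":["xyz","rot","grip"]}

```bash
mkdir -p pics; python3 - <<'E'
from bench import readout, vision, ctrl
import numpy as np, cv2, pickle
o=readout.get_obs(); print({k:np.round(v,3) for k,v in o.items()}, ctrl.tips_ahead)
d={n:vision.camera(n) for n in("scene","side","wrist")}
pickle.dump(d,open('d0.pkl','wb'))
for n in d:
    print(n,np.round(d[n]["camera_matrix"],1).tolist(),np.round(d[n].get("extrinsics",d[n].get("hand_eye")),3).tolist())
cv2.imwrite('pics/scene0.png',d['scene']['color'][:,:,::-1]); cv2.imwrite('pics/side0.png',d['side']['color'][:,:,::-1])
E
```

```text
{'time_s': np.float64(0.0), 'q': array([-1.444,  0.182,  1.608,  0.   ,  1.354, -0.206]), 'dq': array([-0.001, -0.   ,  0.   ,  0.001, -0.001, -0.   ]), 'joint_efforts': array([-1.0000e-03, -4.4488e+01, -3.5134e+01, -0.0000e+00,  9.0000e-03,
        0.0000e+00]), 'eef_pos': array([ 0.188, -0.543,  0.249]), 'eef_rot': array([-0.001,  0.986,  0.166,  0.   ]), 'wrist_force': array([ 0.384, -0.083, -0.002]), 'torque': array([-0.005, -0.044, -0.004]), 'grasp_force': np.float64(0.0), 'opening': np.float64(1.004)} 0.019
scene [[495.3, 0.0, 317.8], [0.0, 495.3, 198.5], [0.0, 0.0, 1.0]] [[0.801, 0.476, -0.363, 1.013], [0.599, -0.62, 0.506, -0.581], [0.016, -0.623, -0.782, 1.021], [0.0, 0.0, 0.0, 1.0]]
side [[371.5, 0.0, 314.8], [0.0, 371.5, 192.6], [0.0, 0.0, 1.0]] [[-0.844, -0.42, 0.334, 0.239], [-0.537, 0.658, -0.529, 0.565], [0.003, -0.625, -0.781, 0.843], [0.0, 0.0, 0.0, 1.0]]
wrist [[341.3, 0.0, 319.5], [0.0, 341.3, 202.4], [0.0, 0.0, 1.0]] [[-0.001, -0.95, -0.312, 0.08], [1.0, -0.001, -0.001, 0.001], [0.001, -0.312, 0.95, -0.123], [0.0, 0.0, 0.0, 1.0]]
```

View pics/scene0.png

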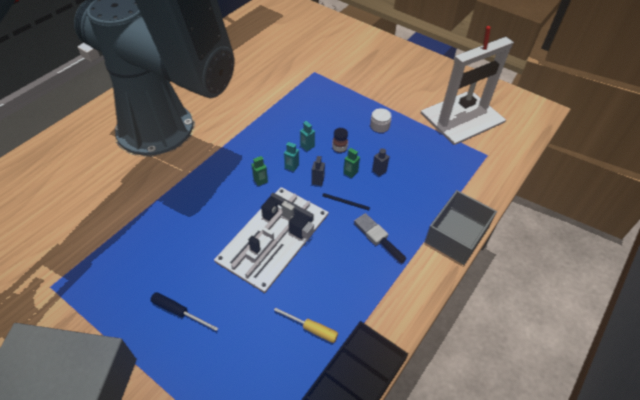

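View pics/side0.png

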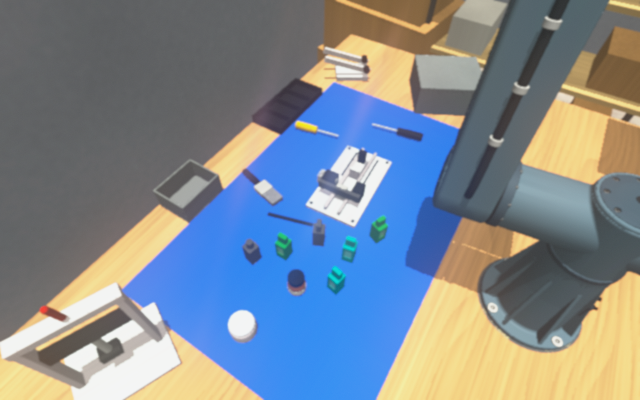

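Scene view: the bench is around (272,238). The dark blocks are at (318,172) and (380,162); the green and turquoise look-alikes at (260,172), (291,156), (307,136) and (351,162) are ruled out by colour. An enlarged crop of the two dark blocks should tell cell from blank.

```bash
cat > h.py <<'E'
import numpy as np, cv2
from scipy.spatial.transform import Rotation as R
def T_of(o):
    T=np.eye(4); w,x,y,z=o['eef_rot']; T[:3,:3]=R.from_quat([x,y,z,w]).as_matrix(); T[:3,3]=o['eef_pos']; return T
def ray(c,E,uv,z):
    "pixels to world points on the plane z"
    uv=np.atleast_2d(np.array(uv,float)); d=np.c_[uv,np.ones(len(uv))]@np.linalg.inv(c['camera_matrix']).T@E[:3,:3].T
    return E[:3,3]+d*((z-E[2,3])/d[:,2])[:,None]
def cloud(c,E):
    z=c['depth']; v,u=np.mgrid[:z.shape[0],:z.shape[1]]
    p=np.stack([u,v,np.ones_like(u)],-1)@np.linalg.inv(c['camera_matrix']).T*z[...,None]
    return p@E[:3,:3].T+E[:3,3]
E
python3 - <<'E'
import pickle; from h import *
d=pickle.load(open('d0.pkl','rb')); s=d['scene']; im=s['color'][:,:,::-1]
a=cv2.resize(im[130:200,290:400],None,fx=7,fy=7,interpolation=cv2.INTER_CUBIC); 
s2=d['side']['color'][:,:,::-1]; 
cv2.imwrite('pics/crop1.png',a)
for n,uv,z in [('cellA',(318,163),.08),('B',(381,152),.08),('bench c',[(282,188),(326,212),(265,288),(215,262)],.014)]: print(n,np.round(ray(s,s['extrinsics'],uv,z),3))
for n,uv,z in [('cellA',(319,225),.08),('B',(250,241),.08),('bench c',[(352,146),(392,161),(354,223),(306,207)],.014)]: print(n,np.round(ray(d['side'],d['side']['extrinsics'],uv,z),3))
E
```

```text
cellA [[0.507 0.123 0.08 ]]
B [[0.615 0.255 0.08 ]]
bench c [[ 0.449  0.042  0.014]
 [ 0.588  0.049  0.014]
 [ 0.606 -0.209  0.014]
 [ 0.468 -0.228  0.014]]
cellA [[0.502 0.129 0.08 ]]
B [[0.616 0.256 0.08 ]]
bench c [[ 0.596 -0.22   0.014]
 [ 0.461 -0.229  0.014]
 [ 0.449  0.035  0.014]
 [ 0.587  0.06   0.014]]
```

View pics/crop1.png

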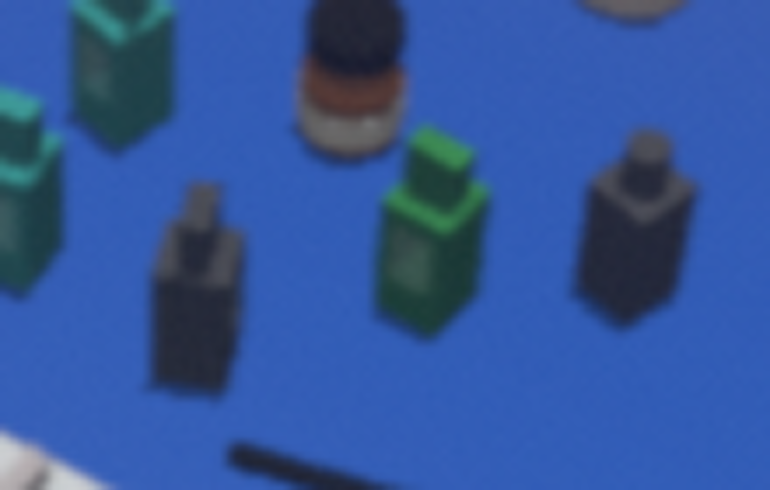

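Crop: at scene (318,163) the dark block has a flat rectangular tab, so it is the cell. At (381,152) the dark block has a round knob, so it is the blank. Next I go above the cell and bench and look with the wrist camera.

>>> play_rows --xyz '[[60, -58, 0], [116, -112, 0], [173, -167, 0], [230, -222, 0], [288, -278, 0], [346, -334, 0], [404, -390, 0], [462, -446, 0], [519, -501, 0], [519, -501, 0]]' --rot '[[0, 0, -0.15], [0, 0, -0.3], [0, 0, -0.45], [0, 0, -0.6], [0, 0, -0.75], [0, 0, -0.9], [0, 0, -1.05], [0, 0, -1.2], [0, 0, -1.237], [0, 0, -1.237]]' --grip '[0.5, 0.5, 0.5, 0.5, 0.5, 0.5, 0.5, 0.5, 0.5, 0.5]'

```text
time_s: 1.4
eef_pos: [0.4716, 0.0158, 0.2504]
eef_rot: [0.0, 0.707, 0.707, 0.0]
wrist_force: [0.6, -1.2, -0.5]
opening: 0.503
grasp_force: 0.0
```

>>> play_rows --xyz '[[0, 0, 0], [0, 0, 0], [0, 0, 0], [0, 0, 0], [0, 0, 0], [0, 0, 0], [0, 0, 0], [0, 0, 0], [0, 0, 0], [0, 0, 0]]' --rot '[[0, 0, 0], [0, 0, 0], [0, 0, 0], [0, 0, 0], [0, 0, 0], [0, 0, 0], [0, 0, 0], [0, 0, 0], [0, 0, 0], [0, 0, 0]]' --grip '[0.5, 0.5, 0.5, 0.5, 0.5, 0.5, 0.5, 0.5, 0.5, 0.5]'

```text
time_s: 2.65
eef_pos: [0.4711, 0.0137, 0.2503]
eef_rot: [-0.0, 0.707, 0.707, 0.0]
wrist_force: [0.3, -0.1, 0.0]
opening: 0.503
grasp_force: 0.0
```

```bash
python3 - <<'E'
from bench import readout, vision
from h import *; import pickle
o=readout.get_obs(); c=vision.camera('wrist'); pickle.dump((o,c),open('w1.pkl','wb'))
print(o['time_s'],o['eef_pos'],o['eef_rot'],o['wrist_force'],o['opening'])
cv2.imwrite('pics/w1.png',c['color'][:,:,::-1])
E
```

```text
2.65 [0.47105592 0.01374995 0.25027501] [-5.36076180e-06  7.07430325e-01  7.06783089e-01  9.64861565e-06] [ 0.34025307 -0.06939321  0.02726328] 0.5034784847851694
```

View pics/w1.png

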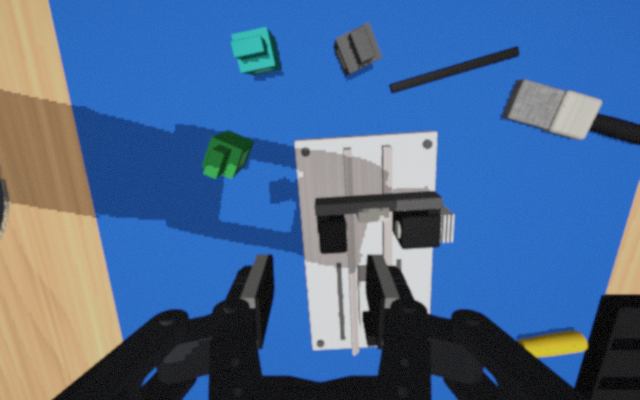

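Wrist view: the cell is at about (357,50), the bench corners are (297,140), (437,132), (313,350), the yoke's black bar runs from (316,207) to (440,200), and the housings are at (332,233) and (418,228). I use depth for the heights and poses.

```bash
python3 - <<'E'
from h import *; import pickle
o,c=pickle.load(open('w1.pkl','rb')); E=T_of(o)@c['hand_eye']; P=cloud(c,E); im=c['color'].astype(int)
print('mat z',np.median(P[100:130,300:400,2]),'bench plate z',[np.round(P[v,u],4).tolist() for v,u in[(160,325),(160,410),(300,322),(300,415),(320,425)]])
# cell
sub=np.zeros(im.shape[:2],bool); sub[15:85,325:390]=1
dark=(im.sum(2)<250)&(im[...,2]-im[...,0]<40)&sub
for lo,hi,n in[(.055,.072,'top'),(.08,.1,'tab')]:
    m=dark&(P[...,2]>lo)&(P[...,2]<hi); q=P[m]
    r=cv2.minAreaRect((q[:,:2]*1000).astype(np.float32)); print(n,m.sum(),r,np.median(q[:,2]),q[:,:2].mean(0))
    vu=np.argwhere(m); print(cv2.minAreaRect(vu[:,::-1].astype(np.float32)))
# bench corners on plane 14mm
b=ray(c,E,[(297,140),(437,132),(313,350)],.014); print(b)
# height map of the bench area, 5mm cells
for y in np.arange(.04,-.14,-.006):
    row=[]
    for x in np.arange(.46,.60,.008):
        k=(abs(P[...,0]-x)<.004)&(abs(P[...,1]-y)<.003); row.append('%3d'%(1000*np.median(P[k][:,2])) if k.sum()>1 else ' --')
    print('%.3f'%y,' '.join(row))
E
```

```text
mat z 0.0009442335698811588 bench plate z [[0.4772, 0.023, 0.0128], [0.5677, 0.0229, 0.0129], [0.474, -0.1502, 0.0129], [0.5044, 0.0248, 0.2718], [0.5043, 0.0256, 0.2837]]
top 154 ((500.76043701171875, 124.52218627929688), (21.180925369262695, 27.941768646240234), 25.230106353759766) 0.06141690866308036 [0.50126312 0.1203553 ]
((353.0000305175781, 51.999977111816406), (34.882659912109375, 25.93838882446289), 63.43495178222656)
tab 64 ((500.0150451660156, 123.73229217529297), (6.7049078941345215, 23.966890335083008), 42.484989166259766) 0.08600376820306713 [0.50035366 0.12333593]
((355.89501953125, 48.97809600830078), (31.877593994140625, 10.257143020629883), 50.44033432006836)
[[ 0.44784509  0.04440539  0.014     ]
 [ 0.59303744  0.05238392  0.014     ]
 [ 0.46245731 -0.22413729  0.014     ]]
0.040  13  13  12  13  12  12  12  13  12  12  18  12  12  12  12  14  15   2
0.034  16  12  12  13 301  28  12  12  12  12  27  12  12  12  12  12  12  11
0.028 312  13  13 311 306 288 276 288 300 307  26  12  12  12  13  12  12  12
0.022 306 307 307 306 260 259 278 293 302 305  27  12  12  12 
[... 1445 characters left out ...]
  12  12  12  12  12  28  12  12  --  --  29  12  13  12  12  12  12
-0.098  12  12  13  12  13  12  28  13  18  --  --  --  13  13  12  12  12  12
-0.104  12  12  12  13  13  12  28  35  24  --  --  --  11  13  12  12  12  12
-0.110  13  12  13  13  13  13  28  28  --  --  --  --  --  13  12  12  12  12
-0.116  13  13  12  12  13  12  27  25  --  --  --  --  --  --  12  12  12  12
-0.122  12  12  12  13  13  13  28  26  33  --  --  --  --  --  12  12  12  12
-0.128  12  12  12  12  13  12  28  27  33  --  --  --  --  --  --  12  12  12
-0.134  12  12  12  12  13  13  28  26  33  --  --  --  --  --  --  12  12  12
-0.140  12  13  12  12  13  13  28  27  33  --  --  --  --  --  --  12  12  12
```

>>> play_rows --xyz '[[28, 8, 12], [55, 15, 25], [83, 22, 38], [110, 30, 50], [110, 30, 50], [110, 30, 50], [110, 30, 50], [110, 30, 50], [110, 30, 50], [110, 30, 50]]' --rot '[[0, 0, -0.18], [0, 0, -0.36], [0, 0, -0.54], [0, 0, -0.73], [0, 0, -0.73], [0, 0, -0.73], [0, 0, -0.73], [0, 0, -0.73], [0, 0, -0.73], [0, 0, -0.73]]' --grip '[0.5, 0.5, 0.5, 0.5, 0.5, 0.5, 0.5, 0.5, 0.5, 0.5]'

```text
time_s: 3.95
eef_pos: [0.5012, 0.1235, 0.2004]
eef_rot: [0.0, 0.409, 0.913, 0.0]
wrist_force: [0.4, 0.3, -0.2]
opening: 0.502
grasp_force: 0.0
```

```bash
python3 - <<'E'
from bench import readout, vision
from h import *; import pickle
o=readout.get_obs(); c=vision.camera('wrist'); pickle.dump((o,c),open('w2.pkl','wb'))
T=T_of(o); E=T@c['hand_eye']; P=cloud(c,E); im=c['color'].astype(int)
print(o['time_s'],o['eef_pos'],np.degrees(np.arctan2(T[1,0],T[0,0])))
near=(np.hypot(P[...,0]-.5,P[...,1]-.124)<.035)
for lo,hi,n in[(.052,.072,'top'),(.079,.1,'tab')]:
    m=(near&(P[...,2]>lo)&(P[...,2]<hi)).astype(np.uint8); m=cv2.morphologyEx(m,cv2.MORPH_OPEN,np.ones((3,3)))
    vu=np.argwhere(m); px=vu[:,::-1].astype(np.float32); bx=cv2.boxPoints(cv2.minAreaRect(px))
    z=.062 if n=='top' else .088
    w=ray(c,E,bx,z)[:,:2]; print(n,m.sum(),bx.round().tolist(),(w*1000).round(1).tolist(),'ctr',w.mean(0), np.median(P[m>0][:,2]))
    e=w[1]-w[0],w[2]-w[1]; print([(round(np.linalg.norm(k)*1000,1),round(np.degrees(np.arctan2(k[1],k[0])),1)) for k in e])
cv2.imwrite('pics/w2.png',c['color'][:,:,::-1])
E
```

```text
3.95 [0.50120887 0.12349913 0.20042255] 131.74079366276783
top 923 [[302.0, 205.0], [313.0, 169.0], [350.0, 179.0], [339.0, 216.0]] [[496.6, 107.8], [483.2, 136.5], [510.4, 149.0], [524.9, 120.4]] ctr [0.50377566 0.12840003] 0.0608853436360422
[(np.float64(31.7), np.float64(115.0)), (np.float64(29.8), np.float64(24.7))]
tab 564 [[313.0, 216.0], [323.0, 183.0], [340.0, 189.0], [329.0, 221.0]] [[502.8, 114.4], [492.4, 137.7], [503.7, 142.5], [514.5, 119.2]] ctr [0.50332707 0.12845747] 0.08673712175636844
[(np.float64(25.5), np.float64(114.0)), (np.float64(12.3), np.float64(22.7))]
```

View pics/w2.png

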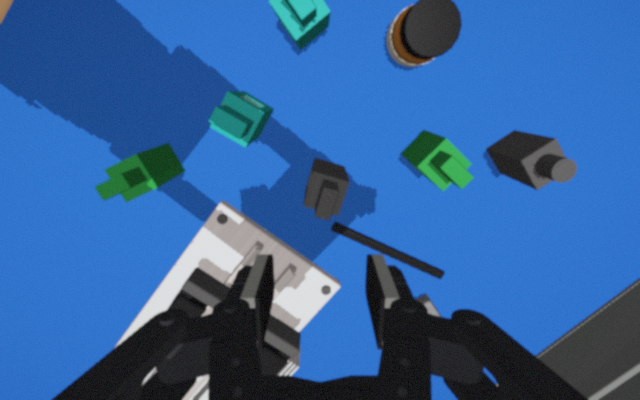

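>>> play_rows --xyz '[[2, 5, 20], [2, 5, 50], [2, 5, 80], [2, 5, 100], [2, 5, 110], [2, 5, 115], [2, 5, 115], [2, 5, 115], [2, 5, 115], [2, 5, 115]]' --rot '[[0, 0, 0.15], [0, 0, 0.31], [0, 0, 0.31], [0, 0, 0.31], [0, 0, 0.31], [0, 0, 0.31], [0, 0, 0.31], [0, 0, 0.31], [0, 0, 0.31], [0, 0, 0.31]]' --grip '[0.5, 0.5, 0.5, 0.5, 0.5, 0.5, 0.5, 0, 0, 0]'

```text
time_s: 5.25
eef_pos: [0.5043, 0.1285, 0.0862]
eef_rot: [0.001, 0.545, 0.839, 0.001]
wrist_force: [0.0, 0.4, 3.9]
opening: 0.129
grasp_force: 60.1
```

```bash
python3 - <<'E'
from bench import readout
o=readout.get_obs(); print(o['eef_pos'],o['opening'],o['grasp_force'],o['wrist_force'])
from h import *; import pickle
o,c=pickle.load(open('w1.pkl','rb')); E=T_of(o)@c['hand_eye']; P=cloud(c,E)
im=c['color']
hsv=cv2.cvtColor(im,cv2.COLOR_RGB2HSV)
plate=((hsv[...,1]<80)&(hsv[...,2]>60)).astype(np.uint8); plate[:125]=0; 
# plate edges: for rows, leftmost/rightmost bright pixel near the plate; top edge per column
L=[];Rr=[];Tp=[]
blue=(im[...,2].astype(int)-im[...,0]>50)
for v in range(150,190):
    us=np.where(~blue[v,250:480])[0]+250; us=us[us>285]; L.append((us.min()-.5,v)); Rr.append((us.max()+.5,v))
for v in range(270,340):
    us=np.where(~blue[v,290:335])[0]+290; L.append((us.min()-.5,v))
for u in range(310,430): 
    vs=np.where(~blue[110:160,u])[0]+110; Tp.append((u,vs.min()-.5))
fit=lambda pts:cv2.fitLine(ray(c,E,pts,.014)[:,:2].astype(np.float32),cv2.DIST_HUBER,0,1e-4,1e-4).ravel()
for n,p in(('L',L),('R',Rr),('T',Tp)):
    f=fit(p); print(n,f.round(4),np.degrees(np.arctan2(f[1],f[0])).round(2))
# walls ridge: channel floor seen between ridges
for y in np.arange(.03,.0,-.006):
    k=(abs(P[...,1]-y)<.003)&(P[...,2]>.02)&(P[...,2]<.034)&(P[...,0]>.48)&(P[...,0]<.57)
    print(round(y,3),np.sort(P[k][:,0]*1000).round(1).tolist()[:40])
for y in np.arange(-.062,-.092,-.006):
    k=(abs(P[...,1]-y)<.003)&(P[...,2]>.02)&(P[...,2]<.034)&(P[...,0]>.48)&(P[...,0]<.57)
    print(round(y,3),np.sort(P[k][:,0]*1000).round(1).tolist()[:40])
E
```

```text
[0.50426975 0.12853792 0.08615555] 0.12913108183836378 60.10820031166077 [0.04189254 0.42365263 3.94496657]
L [ 0.0635 -0.998   0.4529 -0.0949] -86.36
R [ 0.0657 -0.9978  0.596   0.0111] -86.23
T [0.998  0.0631 0.5287 0.0501] 3.62
0.03 [496.1, 496.2, 496.2, 496.2, 496.3, 496.3, 497.0, 497.1, 497.1, 497.2, 497.2, 497.2, 497.9, 498.0, 498.1, 498.1, 498.1, 498.2, 499.1, 499.1, 499.1, 499.2, 499.2, 499.2, 500.3, 500.3, 500.3, 500.3, 500.3, 501.3, 501.3, 501.4, 501.4, 501.4, 502.5, 502.5, 502.5, 502.6, 502.6, 502.7]
0.024 [496.3, 496.4, 496.6, 496.6, 496.7, 497.2, 497.2, 497.2, 497.2, 497.4, 498.1, 498.2, 498.2, 498.3, 498.3, 498.3, 499.2, 499.3, 499.3, 499.3, 499.3, 499.4, 500.3, 500.4, 500.4, 500.4, 500.4, 500.4, 500.6, 501.4, 501.4, 501.4, 501.5, 501.5, 501.6, 502.6, 502.6, 502.6, 502.6, 502.7]
0.018 [496.7, 496.8, 496.9, 497.0, 497.3, 497.4, 497.4, 497.4, 497.4, 497.5, 498.3, 498.3, 498.3, 498.4, 498.4, 498.4, 499.3, 499.4, 499.4, 499.4, 499.4, 499.5, 500.4, 500.4, 500.5, 500.6, 500.6, 501.5, 501.5, 501.6, 501.7, 501.7, 501.7, 502.6, 502.7, 502.8, 502.8, 502.9, 502.9, 503.8]
0.012 [49
[... 1303 characters left out ...]
507.3, 507.3, 508.3, 508.3, 508.4, 508.6, 508.6, 509.7, 509.7, 509.7, 509.7, 509.8, 543.0, 543.0, 543.1, 543.4, 543.4, 543.5]
-0.08 [502.9, 502.9, 502.9, 502.9, 503.9, 503.9, 503.9, 504.0, 504.9, 504.9, 505.0, 505.1, 505.1, 506.2, 506.2, 506.2, 506.3, 506.3, 507.2, 507.3, 507.4, 507.4, 507.5, 508.6, 508.6, 508.6, 508.7, 508.7, 509.8, 509.8, 509.8, 509.8, 509.9, 543.3, 543.7, 543.7, 543.8, 543.9, 544.4, 544.6]
-0.086 [503.4, 503.4, 503.4, 503.5, 504.0, 504.1, 504.1, 504.2, 505.1, 505.2, 505.2, 505.3, 506.2, 506.3, 506.4, 506.5, 507.4, 507.6, 507.6, 507.6, 507.6, 508.7, 508.7, 508.7, 508.8, 508.8, 508.9, 510.0, 510.0, 510.1, 510.1, 510.1, 511.2, 511.2, 511.2, 511.3, 511.3, 544.1, 544.2, 544.3]
```

>>> play_rows --xyz '[[0, 0, -30], [0, 0, -60], [0, 0, -90], [-31, -10, -90], [-78, -25, -90], [-124, -39, -90], [-160, -51, -90], [-186, -59, -90], [-186, -59, -90], [-186, -59, -90]]' --rot '[[0, 0, 0], [0, 0, 0], [0, 0, 0], [0, 0, 0.09], [0, 0, 0.18], [0, 0, 0.27], [0, 0, 0.356], [0, 0, 0.356], [0, 0, 0.356], [0, 0, 0.356]]' --grip '[0, 0, 0, 0, 0, 0, 0, 0, 0, 0]'

```text
time_s: 6.5
eef_pos: [0.5249, -0.0648, 0.1749]
eef_rot: [-0.001, 0.685, 0.729, -0.0]
wrist_force: [-0.4, 1.0, -1.1]
opening: 0.126
grasp_force: 59.4
```

```bash
python3 - <<'E'
from bench import readout, vision
from h import *; import pickle
o=readout.get_obs(); c=vision.camera('wrist'); s=vision.camera('scene'); pickle.dump((o,c,s),open('w3.pkl','wb'))
T=T_of(o); E=T@c['hand_eye']; P=cloud(c,E)
print(o['time_s'],o['eef_pos'],np.degrees(np.arctan2(T[1,0],T[0,0])),T[:3,2],o['opening'],o['grasp_force'],o['wrist_force'])
cv2.imwrite('pics/w3.png',np.vstack([c['color'][:,:,::-1][100:400], cv2.resize(s['color'][170:290,210:466,::-1],None,fx=2.5,fy=2.5,interpolation=cv2.INTER_CUBIC)[:300]]))
E
```

```text
6.5 [ 0.52488958 -0.06476701  0.17490675] 93.60287159208387 [-8.96294073e-04  7.62545342e-04 -9.99999308e-01] 0.12620280997303815 59.402053356170654 [-0.35659996  0.99703705 -1.14860305]
```

View pics/w3.png

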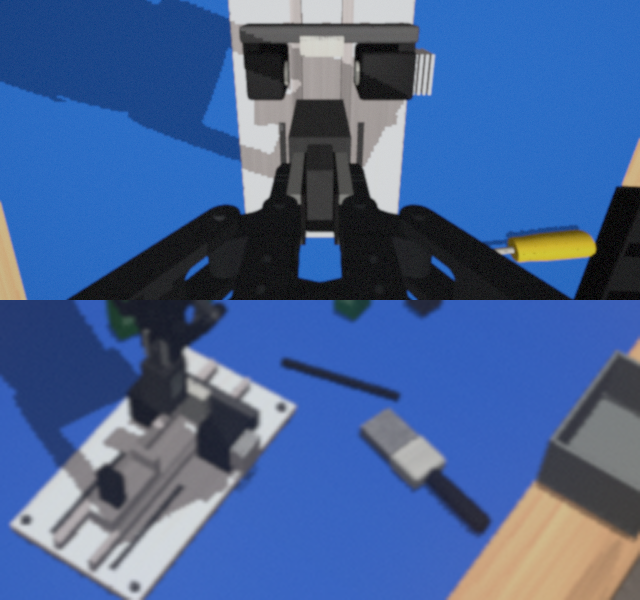

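Wrist view: the cell hangs in the grip over the channel, square to it. The pale stop block is at full-frame (322,146), and the housings are at (267,170) and (385,172). Next I measure the stop place and the centre line from this view.

```bash
python3 - <<'E'
from h import *; import pickle
o,c,s=pickle.load(open('w3.pkl','rb')); T=T_of(o); E=T@c['hand_eye']; P=cloud(c,E)
a=np.radians(3.63); O=np.array([.526,-.0653,.002]); Rb=np.array([[np.cos(a),np.sin(a)],[-np.sin(a),np.cos(a)]])
B=P.copy(); B[...,:2]=(P[...,:2]-O[:2])@Rb.T; B[...,2]-=.002
B*=1000
for y in range(12,80,4):
    print(y,end=': ')
    for x in list(range(-48,-20,4))+list(range(-20,21,2))+list(range(24,52,4)):
        k=(abs(B[...,0]-x)<1.2)&(abs(B[...,1]-y)<2); print('%3d'%np.median(B[k][:,2]) if k.sum() else ' --',end='')
    print()
# tops: extents in y
for n,x0,x1 in(('sensor',-45,-30),('lamp',30,50),('stop',-8,8)):
    k=(B[...,0]>x0)&(B[...,0]<x1)&(B[...,1]>0)&(B[...,1]<75)&(B[...,2]>40)&(B[...,2]<75)
    for z0 in range(40,66,3):
        q=B[k&(abs(B[...,2]-z0)<1.5)]; 
        if len(q)>5: print(n,z0,len(q),np.percentile(q[:,1],[2,50,98]).round(1))
b=(P[...,2]<.034)&(P[...,2]>.02)&(B[...,1]>56)&(B[...,1]<110); print('walls far',np.percentile(B[b&(B[...,0]<0)][:,0],[5,95]),np.percentile(B[b&(B[...,0]>0)][:,0],[5,95]))
E
```

```text
12: 227225220213209205 27203203202201196189191182173172172172174189194189199201203203 25203205209214220225227
16:  59 58 59 58 59 58 47229230228226227227226122123123122121122182227227226228229229223 27 55 58 58 58 58 58
20:  58 59 58 58 58 58 48 27 26 23 12221222 11 10 11 10 10 11 10 11 12 11 11 11 20 25 25 28 55 58 58 59 58 58
24:  59 58 58 59 59 58 51 27 25 23 11 11 10 10 11 11 10 11 10 10 10 11 11 10 10 11 24 25 27 55 58 59 58 59 59
28:  59 58 58 59 58 58 48 27 25 23 10 11 10 11 11 10 11 11 11 10 10 10 10 11 11 17 24 26 28 51 59 58 58 58 58
32:  58 58 58 58 58 58 28 27 24 24 -- -- -- -- -- -- -- -- -- -- -- -- -- -- -- -- 24 26 27 46 59 58 58 58 58
36:  58 59 59 58 58 57 26 27 25 24 58 58 58 58 59 58 58 58 58 58 58 58 58 58 59 59 24 25 27 42 58 58 58 58 58
40:  55 50 46 46 45 37 27 27 25 24 58 58 58 58 59 59 58 58 58 58 59 59 59 58 58 58 24 26 28 34 46 45 46 45 42
44:  54 54 -- -- -- -- -- -- -- -- 58 58 59 59 59 59 58 58 58 58 59 59 58 59 59 58 -- -- -- -- -- -- -- -- --
48:  59 58 58 58 58 59 58 58 58 58 58 58 58 59 58 59 59 59 59 59 58 58 58 59 58 58 58 58 58 58 58 58 58 58 58

[... 776 characters left out ...]
 40 14 [39.5 39.6 57.7]
sensor 43 12 [39.7 39.8 41.2]
sensor 46 33 [39.5 39.8 57.7]
sensor 49 24 [39.5 43.5 57.7]
sensor 52 15 [39.6 39.7 42.3]
sensor 55 74 [39.  42.  57.8]
sensor 58 1093 [ 5.6 29.7 56.8]
sensor 61 265 [ 7.1 27.1 55.5]
lamp 40 24 [39.4 39.5 57.7]
lamp 43 14 [39.6 39.7 57.8]
lamp 46 35 [39.5 39.6 57.6]
lamp 49 29 [39.4 57.6 57.7]
lamp 52 19 [39.6 39.7 39.8]
lamp 55 65 [39.  39.7 57.7]
lamp 58 1549 [ 5.7 29.5 56.7]
lamp 61 279 [ 7.9 28.4 55.3]
stop 40 11 [57.7 57.7 57.7]
stop 46 9 [57.5 57.6 57.6]
stop 49 12 [57.6 57.7 57.7]
stop 55 24 [57.3 57.6 57.7]
stop 58 585 [36.8 47.2 57.2]
stop 61 143 [37.5 47.3 56.2]
walls far [-129.81144686  -15.98405445] [ 17.15870847 220.71781332]
```

```bash
python3 - <<'E'
from h import *; import pickle
o,c,s=pickle.load(open('w3.pkl','rb')); T=T_of(o); E=T@c['hand_eye']; P=cloud(c,E)
Q=(P-T[:3,3])@T[:3,:3]*1000  # tool frame
k=(abs(Q[...,0])<40)&(abs(Q[...,1])<25)&(Q[...,2]>18)&(Q[...,2]<90)
for z in range(20,90,6):
    m=k&(abs(Q[...,2]-z)<3); q=Q[m]
    if len(q)>10: print(z,len(q),'x',np.percentile(q[:,0],[2,98]).round(1),'y',np.percentile(q[:,1],[2,98]).round(1))
# channel walls in tool frame, measured by height 18-25 above bench, near part
for x in range(20,36,3):
    m=(abs(Q[...,0]-x)<1.5)&(P[...,2]>.018)&(P[...,2]<.029)
    l=Q[m&(Q[...,1]<0)&(Q[...,1]>-27)]; r=Q[m&(Q[...,1]>0)&(Q[...,1]<27)]
    print(x,np.median(l[:,1]-(l[:,2]-l[:,2])) if len(l) else 0,np.median(l[:,2]), np.median(r[:,1]), np.median(r[:,2]))
E
```

```text
20 120 x [10.2 11.2] y [-5.2  6.2]
26 1015 x [ 2.4 14.2] y [-14.2  15.1]
32 308 x [13.3 14.3] y [-13.9  14.7]
38 264 x [13.4 14.3] y [-14.   14.4]
44 230 x [13.3 14.3] y [-14.1  14.7]
50 221 x [13.4 14.3] y [-14.   14.8]
56 205 x [13.4 14.4] y [-14.   14.6]
62 179 x [13.4 14.3] y [-13.9  14.9]
68 165 x [13.4 14.3] y [-14.2  14.6]
74 154 x [13.5 14.3] y [-14.   14.6]
80 145 x [13.5 14.3] y [-13.7  14.5]
86 57 x [13.4 14.3] y [-13.9  14.6]
20 -16.93669531427234 147.76498289245552 19.72702578974071 148.2566686840247
23 -16.21616656769512 148.30976766717725 19.958544095290648 147.49876640839574
26 -16.836947716228458 148.31055591132485 19.60139573610052 148.4458744184105
29 -16.828598666763316 148.4799037350063 20.61679770327231 147.3119302454061
32 -17.540127705022012 147.75904809521967 20.609627781239872 147.41707723806724
35 -17.441831969478816 147.398612088689 20.639401916176883 147.48179008818505
```

>>> play_rows --xyz '[[0, 1.2, 10], [0, 1.2, 22], [0, 1.2, 34], [0, 1.2, 44], [0, 1.2, 50], [0, 1.2, 55], [0, 1.2, 60], [0, 1.2, 64], [0, 1.2, 66], [0, 1.2, 66]]' --rot '[[0, 0, 0], [0, 0, 0], [0, 0, 0], [0, 0, 0], [0, 0, 0], [0, 0, 0], [0, 0, 0], [0, 0, 0], [0, 0, 0], [0, 0, 0]]' --grip '[0, 0, 0, 0, 0, 0, 0, 0, 0, 0]'

```text
time_s: 7.85
eef_pos: [0.5265, -0.0653, 0.1092]
eef_rot: [-0.0, 0.684, 0.729, -0.0]
wrist_force: [-0.7, -0.2, -1.8]
opening: 0.123
grasp_force: 59.4
```

>>> play_rows --xyz '[[0, 0, 1], [0, 0, 2], [0, 0, 3], [0, 0, 4], [0, 0, 5], [0, 0, 6], [0, 0, 7], [0, 0, 8], [0, 0, 8], [0, 0, 8]]' --rot '[[0, 0, 0], [0, 0, 0], [0, 0, 0], [0, 0, 0], [0, 0, 0], [0, 0, 0], [0, 0, 0], [0, 0, 0], [0, 0, 0], [0, 0, 0]]' --grip '[0, 0, 0, 0, 0, 0, 0, 0, 0, 0]'

```text
time_s: 9.1
eef_pos: [0.5266, -0.0653, 0.1013]
eef_rot: [0.0, 0.684, 0.729, 0.0]
wrist_force: [-0.6, -0.4, -2.5]
opening: 0.125
grasp_force: 59.4
```

>>> play_rows --xyz '[[0, 0, 0.5], [0, 0, 1], [0, 0, 1.5], [0, 0, 2], [0, 0, 2.5], [0, 0, 2.8], [0, 0, 2.8], [0, 0, 2.8], [0, 0, 2.8], [0, 0, 2.8]]' --rot '[[0, 0, 0], [0, 0, 0], [0, 0, 0], [0, 0, 0], [0, 0, 0], [0, 0, 0], [0, 0, 0], [0, 0, 0], [0, 0, 0], [0, 0, 0]]' --grip '[0, 0, 0, 0, 0, 0, 0, 0, 0, 0]'

```text
time_s: 10.35
eef_pos: [0.5266, -0.0654, 0.0985]
eef_rot: [0.0, 0.684, 0.729, 0.0]
wrist_force: [-0.6, 0.2, -1.4]
opening: 0.124
grasp_force: 59.4
```

>>> play_rows --xyz '[[0, 0, 0.2], [0, 0, 0.4], [0, 0, 0.6], [0, 0, 0.6], [2, 0, 0.6], [4, 0, 0.6], [6, 0, 0.6], [8, 0, 0.6], [9, 0, 0.6], [9, 0, 0.6]]' --rot '[[0, 0, 0], [0, 0, 0], [0, 0, 0], [0, 0, 0], [0, 0, 0], [0, 0, 0], [0, 0, 0], [0, 0, 0], [0, 0, 0], [0, 0, 0]]' --grip '[0, 0, 0, 0, 0, 0, 0, 0, 0, 0]'

```text
time_s: 11.6
eef_pos: [0.5263, -0.0564, 0.0982]
eef_rot: [0.0, 0.684, 0.729, 0.0]
wrist_force: [0.5, -0.9, 3.8]
opening: 0.121
grasp_force: 60.2
```

>>> play_rows --xyz '[[1, 0, -0.2], [2.5, 0, -0.2], [4, 0, -0.2], [5.5, 0, -0.2], [7, 0, -0.2], [8, 0, -0.2], [9, 0, -0.2], [9.5, 0, -0.2], [9.5, 0, -0.2], [9.5, 0, -0.2]]' --rot '[[0, 0, 0], [0, 0, 0], [0, 0, 0], [0, 0, 0], [0, 0, 0], [0, 0, 0], [0, 0, 0], [0, 0, 0], [0, 0, 0], [0, 0, 0]]' --grip '[0, 0, 0, 0, 0, 0, 0, 0, 0, 0]'

```text
time_s: 12.85
eef_pos: [0.5254, -0.047, 0.0982]
eef_rot: [0.0, 0.684, 0.729, -0.0]
wrist_force: [-0.3, -2.6, 5.7]
opening: 0.123
grasp_force: 60.3
```

>>> play_rows --xyz '[[0.1, 0, 0], [0.2, 0, 0], [0.3, 0, 0], [0.4, 0, 0], [0.5, 0, 0], [0.6, 0, 0], [0.6, 0, 0], [0.6, 0, 0], [0.6, 0, 0], [0.6, 0, 0]]' --rot '[[0, 0, 0], [0, 0, 0], [0, 0, 0], [0, 0, 0], [0, 0, 0], [0, 0, 0], [0, 0, 0], [0, 0, 0], [0, 0, 0], [0, 0, 0]]' --grip '[0, 0, 0, 0, 0, 0, 0, 0, 0, 0]'

```text
time_s: 14.1
eef_pos: [0.5254, -0.0465, 0.0982]
eef_rot: [0.0, 0.684, 0.729, -0.0]
wrist_force: [0.4, -2.7, 5.0]
opening: 0.127
grasp_force: 60.3
```

>>> play_rows --xyz '[[0.1, 0, 0], [0.2, 0, 0], [0.3, 0, 0], [0.4, 0, 0], [0.5, 0, 0], [0.6, 0, 0], [0.7, 0, 0], [0.7, 0, 0], [0.7, 0, 0], [0.7, 0, 0]]' --rot '[[0, 0, 0], [0, 0, 0], [0, 0, 0], [0, 0, 0], [0, 0, 0], [0, 0, 0], [0, 0, 0], [0, 0, 0], [0, 0, 0], [0, 0, 0]]' --grip '[0, 0, 0, 0, 0, 0, 0, 0, 0, 0]'

```text
time_s: 15.35
eef_pos: [0.5254, -0.0458, 0.0982]
eef_rot: [0.0, 0.684, 0.729, -0.0]
wrist_force: [0.1, -3.4, 5.7]
opening: 0.126
grasp_force: 60.3
```

>>> play_rows --xyz '[[0.1, 0, 0], [0.2, 0, 0], [0.3, 0, 0], [0.4, 0, 0], [0.5, 0, 0], [0.6, 0, 0], [0.7, 0, 0], [0.7, 0, 0], [0.7, 0, 0], [0.7, 0, 0]]' --rot '[[0, 0, 0], [0, 0, 0], [0, 0, 0], [0, 0, 0], [0, 0, 0], [0, 0, 0], [0, 0, 0], [0, 0, 0], [0, 0, 0], [0, 0, 0]]' --grip '[0, 0, 0, 0, 0, 0, 0, 0, 0, 0]'

```text
time_s: 16.6
eef_pos: [0.5253, -0.045, 0.0982]
eef_rot: [0.0, 0.684, 0.729, -0.0]
wrist_force: [0.7, -2.8, 5.5]
opening: 0.121
grasp_force: 60.3
```

>>> play_rows --xyz '[[0.1, 0, 0], [0.2, 0, 0], [0.3, 0, 0], [0.4, 0, 0], [0.5, 0, 0], [0.6, 0, 0], [0.7, 0, 0], [0.7, 0, 0], [0.7, 0, 0], [0.7, 0, 0]]' --rot '[[0, 0, 0], [0, 0, 0], [0, 0, 0], [0, 0, 0], [0, 0, 0], [0, 0, 0], [0, 0, 0], [0, 0, 0], [0, 0, 0], [0, 0, 0]]' --grip '[0, 0, 0, 0, 0, 0, 0, 0, 0, 0]'

```text
time_s: 17.85
eef_pos: [0.5253, -0.0443, 0.0982]
eef_rot: [0.0, 0.684, 0.729, -0.0]
wrist_force: [-0.6, -3.1, 5.8]
opening: 0.13
grasp_force: 60.3
```

>>> play_rows --xyz '[[0.1, 0, 0], [0.2, 0, 0], [0.3, 0, 0], [0.4, 0, 0], [0.5, 0, 0], [0.6, 0, 0], [0.7, 0, 0], [0.7, 0, 0], [0.7, 0, 0], [0.7, 0, 0]]' --rot '[[0, 0, 0], [0, 0, 0], [0, 0, 0], [0, 0, 0], [0, 0, 0], [0, 0, 0], [0, 0, 0], [0, 0, 0], [0, 0, 0], [0, 0, 0]]' --grip '[0, 0, 0, 0, 0, 0, 0, 0, 0, 0]'

```text
time_s: 19.1
eef_pos: [0.5252, -0.0436, 0.0982]
eef_rot: [0.0, 0.685, 0.729, 0.0]
wrist_force: [0.2, -2.6, 6.1]
opening: 0.129
grasp_force: 60.3
```

>>> play_rows --xyz '[[0.1, 0, 0], [0.2, 0, 0], [0.3, 0, 0], [0.4, 0, 0], [0.5, 0, 0], [0.6, 0, 0], [0.6, 0, 0], [0.6, 0, 0], [0.6, 0, 0], [0.6, 0, 0]]' --rot '[[0, 0, 0], [0, 0, 0], [0, 0, 0], [0, 0, 0], [0, 0, 0], [0, 0, 0], [0, 0, 0], [0, 0, 0], [0, 0, 0], [0, 0, 0]]' --grip '[0, 0, 0, 0, 0, 0, 0, 0, 0, 0]'

```text
time_s: 20.35
eef_pos: [0.5252, -0.0429, 0.0982]
eef_rot: [0.0, 0.684, 0.729, 0.0]
wrist_force: [0.2, -4.1, 4.8]
opening: 0.122
grasp_force: 60.4
```

>>> play_rows --xyz '[[0.1, 0, 0], [0.2, 0, 0], [0.3, 0, 0], [0.4, 0, 0], [0.4, 0, 0], [0.4, 0, 0], [0.4, 0, 0], [0.4, 0, 0], [0.4, 0, 0], [0.4, 0, 0]]' --rot '[[0, 0, 0], [0, 0, 0], [0, 0, 0], [0, 0, 0], [0, 0, 0], [0, 0, 0], [0, 0, 0], [0, 0, 0], [0, 0, 0], [0, 0, 0]]' --grip '[0, 0, 0, 0, 0, 0, 0, 0, 0, 0]'

```text
time_s: 21.6
eef_pos: [0.5251, -0.0426, 0.0982]
eef_rot: [0.0, 0.684, 0.729, -0.0]
wrist_force: [-0.4, -2.1, 5.3]
opening: 0.124
grasp_force: 60.3
```

>>> play_rows --xyz '[[0.1, 0, 0], [0.2, 0, 0], [0.3, 0, 0], [0.4, 0, 0], [0.5, 0, 0], [0.6, 0, 0], [0.6, 0, 0], [0.6, 0, 0], [0.6, 0, 0], [0.6, 0, 0]]' --rot '[[0, 0, 0], [0, 0, 0], [0, 0, 0], [0, 0, 0], [0, 0, 0], [0, 0, 0], [0, 0, 0], [0, 0, 0], [0, 0, 0], [0, 0, 0]]' --grip '[0, 0, 0, 0, 0, 0, 0, 0, 0, 0]'

```text
time_s: 22.85
eef_pos: [0.5252, -0.0424, 0.0982]
eef_rot: [0.0, 0.684, 0.729, -0.0]
wrist_force: [-0.3, -4.4, 5.0]
opening: 0.124
grasp_force: 60.3
```

>>> play_rows --xyz '[[0.1, 0, 0], [0.2, 0, 0], [0.3, 0, 0], [0.3, 0, 0], [0.3, 0, 0], [0.3, 0, 0], [0.3, 0, 0], [0.3, 0, 0], [0.3, 0, 0], [0.3, 0, 0]]' --rot '[[0, 0, 0], [0, 0, 0], [0, 0, 0], [0, 0, 0], [0, 0, 0], [0, 0, 0], [0, 0, 0], [0, 0, 0], [0, 0, 0], [0, 0, 0]]' --grip '[0, 0, 0, 0, 0, 0, 0, 0, 0, 0]'

```text
time_s: 24.1
eef_pos: [0.5251, -0.0423, 0.0982]
eef_rot: [0.0, 0.684, 0.729, -0.0]
wrist_force: [-0.6, -7.2, 4.6]
opening: 0.126
grasp_force: 60.3
```

>>> play_rows --xyz '[[0.1, 0, 0], [0.15, 0, 0], [0.15, 0, 0], [0.15, 0, 0], [0.15, 0, 0], [0.15, 0, 0], [0.15, 0, 0], [0.15, 0, 0], [0.15, 0, 0], [0.15, 0, 0]]' --rot '[[0, 0, 0], [0, 0, 0], [0, 0, 0], [0, 0, 0], [0, 0, 0], [0, 0, 0], [0, 0, 0], [0, 0, 0], [0, 0, 0], [0, 0, 0]]' --grip '[0, 0, 0, 0, 0, 0, 0, 0, 0, 0]'

```text
time_s: 25.35
eef_pos: [0.5252, -0.0423, 0.0982]
eef_rot: [0.001, 0.684, 0.729, -0.0]
wrist_force: [-0.5, -7.3, 4.7]
opening: 0.126
grasp_force: 60.3
```

>>> play_rows --xyz '[[0, 0, 0], [0, 0, 0], [0, 0, 0], [0, 0, 0], [0, 0, 0], [0, 0, -15], [0, 0, -35], [0, 0, -60], [0, 0, -80], [0, 0, -80]]' --rot '[[0, 0, 0], [0, 0, 0], [0, 0, 0], [0, 0, 0], [0, 0, 0], [0, 0, 0], [0, 0, 0], [0, 0, 0], [0, 0, 0], [0, 0, 0]]' --grip '[0.2, 0.3, 0.4, 0.4, 0.4, 0.45, 0.5, 0.5, 0.5, 0.5]'

```text
time_s: 26.6
eef_pos: [0.5266, -0.0419, 0.1808]
eef_rot: [0.002, 0.684, 0.729, 0.001]
wrist_force: [0.2, 0.8, -0.8]
opening: 0.499
grasp_force: 0.0
```

```bash
python3 - <<'E'
from bench import readout, vision
from h import *; import pickle
o=readout.get_obs(); c=vision.camera('wrist'); s=vision.camera('scene'); pickle.dump((o,c,s),open('w4.pkl','wb'))
T=T_of(o); E=T@c['hand_eye']; P=cloud(c,E)
a=np.radians(3.63); O=np.array([.5265,-.0653,.002]); Rb=np.array([[np.cos(a),np.sin(a)],[-np.sin(a),np.cos(a)]])
B=P.copy(); B[...,:2]=(P[...,:2]-O[:2])@Rb.T; B[...,2]-=.002; B*=1000
print(o['time_s'],o['eef_pos'],(Rb@(o['eef_pos'][:2]-O[:2])*1000).round(1))
for n,zl,zh,yl,yh in(('tab',92,102,0,50),('celltop',66,76,0,50),('clampgrip',72,82,-110,-60),('plate',44,54,-60,0)):
    q=B[(abs(B[...,0])<22)&(B[...,2]>zl)&(B[...,2]<zh)&(B[...,1]>yl)&(B[...,1]<yh)]
    if len(q)>10: print(n,len(q),np.percentile(q[:,0],[3,97]).round(1),np.percentile(q[:,1],[3,97]).round(1),np.median(q[:,2]).round(1), cv2.minAreaRect(q[:,:2].astype(np.float32)))
cv2.imwrite('pics/w4.png',np.vstack([c['color'][:,:,::-1][100:400], cv2.resize(s['color'][170:290,210:466,::-1],None,fx=2.5,fy=2.5,interpolation=cv2.INTER_CUBIC)[:300]]))
E
```

```text
26.6 [ 0.52655025 -0.04188421  0.18078429] [ 1.5 23.4]
tab 663 [-5.1  5.8] [10.4 33.3] 96.9 ((0.41945934295654297, 21.349592208862305), (24.547649383544922, 11.154574394226074), 89.62638092041016)
celltop 1134 [-14.1  14.8] [ 7.5 36.5] 70.9 ((0.29880332946777344, 21.533859252929688), (30.512531280517578, 29.80577278137207), 89.9135513305664)
clampgrip 518 [-11.   10.7] [-96.5 -82.8] 76.5 ((-0.18662452697753906, -89.82630920410156), (23.521169662475586, 15.527844429016113), 0.01567511446774006)
plate 387 [-13.1  13.2] [-43.2 -34.9] 48.7 ((-0.11926746368408203, -39.04490661621094), (8.844067573547363, 27.723527908325195), 89.37946319580078)
```

View pics/w4.png

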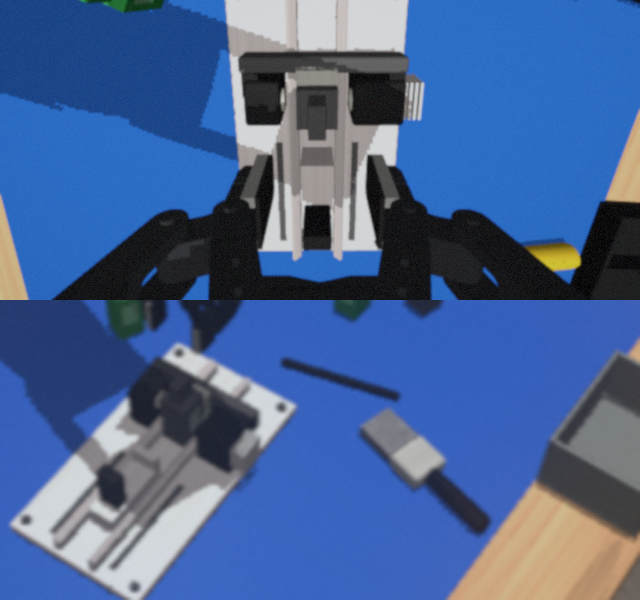

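Picture: the cell stands between the housings against the stop, at full-frame (317,205), square to the channel within 0.5°. The clamp grip is at (317,325) and needs about 41 mm of travel to touch the cell.

>>> play_rows --xyz '[[-38, -1, 0], [-76, -1.5, 0], [-113, -1.5, 0], [-113, -1.5, 20], [-113, -1.5, 50], [-113, -1.5, 80], [-113, -1.5, 100], [-113, -1.5, 110], [-113, -1.5, 110], [-113, -1.5, 110]]' --rot '[[0, 0, 0], [0, 0, 0], [0, 0, 0], [0, 0, 0], [0, 0, 0], [0, 0, 0], [0, 0, 0], [0, 0, 0], [0, 0, 0], [0, 0, 0]]' --grip '[0.5, 0.5, 0.5, 0.5, 0.5, 0.5, 0.5, 0.5, 0.5, 0.3]'

```text
time_s: 27.95
eef_pos: [0.5312, -0.1546, 0.0688]
eef_rot: [0.001, 0.684, 0.729, 0.0]
wrist_force: [0.4, -0.4, -0.9]
opening: 0.308
grasp_force: 0.0
```

>>> play_rows --xyz '[[0, 0, 0], [0, 0, 0], [0, 0, 0], [0, 0, 0], [4, 0, 0], [10, 0, 0], [16, 0, 0], [22, 0, 0], [25, 0, 0], [25, 0, 0]]' --rot '[[0, 0, 0], [0, 0, 0], [0, 0, 0], [0, 0, 0], [0, 0, 0], [0, 0, 0], [0, 0, 0], [0, 0, 0], [0, 0, 0], [0, 0, 0]]' --grip '[0, 0, 0, 0, 0, 0, 0, 0, 0, 0]'

```text
time_s: 29.2
eef_pos: [0.5303, -0.1298, 0.0692]
eef_rot: [0.001, 0.684, 0.729, 0.0]
wrist_force: [5.4, 0.1, 1.2]
opening: 0.267
grasp_force: 60.3
```

```bash
python3 - <<'E'
from bench import readout, vision
from h import *; import pickle
o=readout.get_obs(); c=vision.camera('wrist')
T=T_of(o); E=T@c['hand_eye']; P=cloud(c,E)
a=np.radians(3.63); O=np.array([.5265,-.0653,.002]); Rb=np.array([[np.cos(a),np.sin(a)],[-np.sin(a),np.cos(a)]])
B=P.copy(); B[...,:2]=(P[...,:2]-O[:2])@Rb.T; B[...,2]-=.002; B*=1000
print(o['time_s'],o['wrist_force'],(Rb@(o['eef_pos'][:2]-O[:2])*1000).round(1))
for n,zl,zh,yl,yh in(('tab',92,102,0,50),('celltop',66,76,0,50),('plate',44,54,-60,4)):
    q=B[(abs(B[...,0])<14)&(B[...,2]>zl)&(B[...,2]<zh)&(B[...,1]>yl)&(B[...,1]<yh)]
    if len(q)>10: print(n,len(q),np.percentile(q[:,0],[3,97]).round(1),np.percentile(q[:,1],[3,97]).round(1),np.median(q[:,2]).round(1))
E
```

```text
29.2 [5.38623758 0.10700181 1.20722211] [ -0.3 -64.6]
tab 4777 [-4.9  6.2] [10.2 32.5] 96.9
celltop 4090 [-13.6  13.6] [ 6.9 35.4] 71.0
plate 1933 [-12.7  13. ] [-59.1 -10.5] 48.9
```

>>> play_rows --xyz '[[2, 0.3, 0], [4, 0.3, 0], [6, 0.3, 0], [8, 0.3, 0], [10, 0.3, 0], [11.5, 0.3, 0], [12.5, 0.3, 0], [13.5, 0.3, 0], [13.5, 0.3, 0], [13.5, 0.3, 0]]' --rot '[[0, 0, 0], [0, 0, 0], [0, 0, 0], [0, 0, 0], [0, 0, 0], [0, 0, 0], [0, 0, 0], [0, 0, 0], [0, 0, 0], [0, 0, 0]]' --grip '[0, 0, 0, 0, 0, 0, 0, 0, 0, 0]'

```text
time_s: 30.5
eef_pos: [0.5295, -0.1163, 0.0691]
eef_rot: [0.001, 0.684, 0.729, 0.0]
wrist_force: [3.9, -1.8, 6.1]
opening: 0.272
grasp_force: 60.9
```

>>> play_rows --xyz '[[0.1, 0, 0], [0.2, 0, 0], [0.3, 0, 0], [0.4, 0, 0], [0.5, 0, 0], [0.6, 0, 0], [0.7, 0, 0], [0.8, 0, 0], [0.8, 0, 0], [0.8, 0, 0]]' --rot '[[0, 0, 0], [0, 0, 0], [0, 0, 0], [0, 0, 0], [0, 0, 0], [0, 0, 0], [0, 0, 0], [0, 0, 0], [0, 0, 0], [0, 0, 0]]' --grip '[0, 0, 0, 0, 0, 0, 0, 0, 0, 0]'

```text
time_s: 31.75
eef_pos: [0.5294, -0.1157, 0.0691]
eef_rot: [0.001, 0.684, 0.729, 0.0]
wrist_force: [3.3, -3.2, 5.6]
opening: 0.268
grasp_force: 60.8
```

>>> play_rows --xyz '[[0.1, 0, 0], [0.2, 0, 0], [0.3, 0, 0], [0.4, 0, 0], [0.5, 0, 0], [0.6, 0, 0], [0.7, 0, 0], [0.7, 0, 0], [0.7, 0, 0], [0.7, 0, 0]]' --rot '[[0, 0, 0], [0, 0, 0], [0, 0, 0], [0, 0, 0], [0, 0, 0], [0, 0, 0], [0, 0, 0], [0, 0, 0], [0, 0, 0], [0, 0, 0]]' --grip '[0, 0, 0, 0, 0, 0, 0, 0, 0, 0]'

```text
time_s: 33.0
eef_pos: [0.5294, -0.115, 0.0691]
eef_rot: [0.001, 0.684, 0.729, 0.0]
wrist_force: [3.8, -1.7, 6.4]
opening: 0.271
grasp_force: 60.8
```

>>> play_rows --xyz '[[0.1, 0, 0], [0.2, 0, 0], [0.3, 0, 0], [0.4, 0, 0], [0.5, 0, 0], [0.6, 0, 0], [0.7, 0, 0], [0.7, 0, 0], [0.7, 0, 0], [0.7, 0, 0]]' --rot '[[0, 0, 0], [0, 0, 0], [0, 0, 0], [0, 0, 0], [0, 0, 0], [0, 0, 0], [0, 0, 0], [0, 0, 0], [0, 0, 0], [0, 0, 0]]' --grip '[0, 0, 0, 0, 0, 0, 0, 0, 0, 0]'

```text
time_s: 34.25
eef_pos: [0.5293, -0.1143, 0.0691]
eef_rot: [0.001, 0.684, 0.729, 0.0]
wrist_force: [3.6, -2.9, 6.0]
opening: 0.269
grasp_force: 60.8
```

>>> play_rows --xyz '[[0.1, 0, 0], [0.2, 0, 0], [0.3, 0, 0], [0.4, 0, 0], [0.5, 0, 0], [0.6, 0, 0], [0.6, 0, 0], [0.6, 0, 0], [0.6, 0, 0], [0.6, 0, 0]]' --rot '[[0, 0, 0], [0, 0, 0], [0, 0, 0], [0, 0, 0], [0, 0, 0], [0, 0, 0], [0, 0, 0], [0, 0, 0], [0, 0, 0], [0, 0, 0]]' --grip '[0, 0, 0, 0, 0, 0, 0, 0, 0, 0]'

```text
time_s: 35.5
eef_pos: [0.5293, -0.1137, 0.0691]
eef_rot: [0.001, 0.684, 0.729, 0.0]
wrist_force: [4.5, -2.0, 5.8]
opening: 0.268
grasp_force: 60.8
```

>>> play_rows --xyz '[[0.1, 0, 0], [0.2, 0, 0], [0.3, 0, 0], [0.4, 0, 0], [0.5, 0, 0], [0.6, 0, 0], [0.6, 0, 0], [0.6, 0, 0], [0.6, 0, 0], [0.6, 0, 0]]' --rot '[[0, 0, 0], [0, 0, 0], [0, 0, 0], [0, 0, 0], [0, 0, 0], [0, 0, 0], [0, 0, 0], [0, 0, 0], [0, 0, 0], [0, 0, 0]]' --grip '[0, 0, 0, 0, 0, 0, 0, 0, 0, 0]'

```text
time_s: 36.75
eef_pos: [0.5292, -0.1131, 0.0691]
eef_rot: [0.001, 0.684, 0.729, 0.0]
wrist_force: [4.1, -2.0, 6.3]
opening: 0.27
grasp_force: 60.8
```

>>> play_rows --xyz '[[0.1, 0, 0], [0.2, 0, 0], [0.3, 0, 0], [0.4, 0, 0], [0.5, 0, 0], [0.6, 0, 0], [0.6, 0, 0], [0.6, 0, 0], [0.6, 0, 0], [0.6, 0, 0]]' --rot '[[0, 0, 0], [0, 0, 0], [0, 0, 0], [0, 0, 0], [0, 0, 0], [0, 0, 0], [0, 0, 0], [0, 0, 0], [0, 0, 0], [0, 0, 0]]' --grip '[0, 0, 0, 0, 0, 0, 0, 0, 0, 0]'

```text
time_s: 38.0
eef_pos: [0.5292, -0.1126, 0.0691]
eef_rot: [0.001, 0.684, 0.729, 0.0]
wrist_force: [3.8, -3.8, 5.8]
opening: 0.264
grasp_force: 60.8
```

>>> play_rows --xyz '[[0.1, 0, 0], [0.2, 0, 0], [0.3, 0, 0], [0.4, 0, 0], [0.5, 0, 0], [0.5, 0, 0], [0.5, 0, 0], [0.5, 0, 0], [0.5, 0, 0], [0.5, 0, 0]]' --rot '[[0, 0, 0], [0, 0, 0], [0, 0, 0], [0, 0, 0], [0, 0, 0], [0, 0, 0], [0, 0, 0], [0, 0, 0], [0, 0, 0], [0, 0, 0]]' --grip '[0, 0, 0, 0, 0, 0, 0, 0, 0, 0]'

```text
time_s: 39.25
eef_pos: [0.5292, -0.1126, 0.0691]
eef_rot: [0.002, 0.684, 0.729, -0.0]
wrist_force: [2.9, -4.6, 5.1]
opening: 0.272
grasp_force: 60.9
```

>>> play_rows --xyz '[[0.1, 0, 0], [0.2, 0, 0], [0.3, 0, 0], [0.4, 0, 0], [0.4, 0, 0], [0.4, 0, 0], [0.4, 0, 0], [0.4, 0, 0], [0.4, 0, 0], [0.4, 0, 0]]' --rot '[[0, 0, 0], [0, 0, 0], [0, 0, 0], [0, 0, 0], [0, 0, 0], [0, 0, 0], [0, 0, 0], [0, 0, 0], [0, 0, 0], [0, 0, 0]]' --grip '[0, 0, 0, 0, 0, 0, 0, 0, 0, 0]'

```text
time_s: 40.5
eef_pos: [0.5292, -0.1126, 0.0691]
eef_rot: [0.002, 0.684, 0.729, -0.0]
wrist_force: [3.5, -7.1, 4.2]
opening: 0.27
grasp_force: 60.8
```

Contact is firm: 7.1 N in all, so about 4.5 N on the cell. Release, lift clear and check.

>>> play_rows --xyz '[[0, 0, 0], [0, 0, 0], [0, 0, 0], [0, 0, 0], [0, 0, 0], [0, 0, -10], [0, 0, -40], [0, 0, -80], [0, 0, -110], [0, 0, -110]]' --rot '[[0, 0, 0], [0, 0, 0], [0, 0, 0], [0, 0, 0], [0, 0, 0], [0, 0, 0], [0, 0, 0], [0, 0, 0], [0, 0, 0], [0, 0, 0]]' --grip '[0.35, 0.45, 0.5, 0.5, 0.5, 0.5, 0.5, 0.5, 0.5, 0.5]'

```text
time_s: 41.75
eef_pos: [0.5301, -0.1118, 0.1817]
eef_rot: [0.003, 0.684, 0.729, 0.001]
wrist_force: [-1.3, 1.2, 0.1]
opening: 0.501
grasp_force: 0.0
```

```bash
python3 - <<'E'
from bench import readout, vision
from h import *
o=readout.get_obs(); c=vision.camera('wrist')
T=T_of(o); E=T@c['hand_eye']; P=cloud(c,E)
a=np.radians(3.63); O=np.array([.5265,-.0653,.002]); Rb=np.array([[np.cos(a),np.sin(a)],[-np.sin(a),np.cos(a)]])
B=P.copy(); B[...,:2]=(P[...,:2]-O[:2])@Rb.T; B[...,2]-=.002; B*=1000
print(o['time_s'],o['eef_pos'],o['opening'],o['wrist_force'])
for n,zl,zh,yl,yh in(('tab',92,102,0,50),('celltop',66,76,0,34),('grip',72,82,-70,-30),('plate',44,54,-30,9)):
    q=B[(abs(B[...,0])<17)&(B[...,2]>zl)&(B[...,2]<zh)&(B[...,1]>yl)&(B[...,1]<yh)]
    if len(q)>10: print(n,len(q),np.percentile(q[:,0],[3,97]).round(1),np.percentile(q[:,1],[3,97]).round(1),np.median(q[:,2]).round(1),cv2.minAreaRect(q[:,:2].astype(np.float32)))
cv2.imwrite('pics/w5.png',c['color'][:,:,::-1])
E
```

```text
41.75 [ 0.53013672 -0.11178709  0.18173015] 0.5010991718394238 [-1.25748824  1.16400246  0.09909645]
tab 862 [-5.1  6. ] [10.4 32.9] 96.9 ((0.2711343765258789, 21.55194091796875), (11.564542770385742, 23.87128448486328), 0.39080938696861267)
celltop 1101 [-14.1  15. ] [ 7.5 32.9] 71.0 ((0.4147357940673828, 20.13372039794922), (26.731250762939453, 30.0341796875), 89.92269134521484)
grip 670 [-10.7  11.2] [-54.4 -41.3] 76.6 ((0.3063993453979492, -48.06840896606445), (14.431047439575195, 23.439130783081055), 89.19482421875)
plate 268 [-13.1  13.2] [-0.7  3.7] 48.9 ((0.029081344604492188, 1.5228849649429321), (4.613724708557129, 27.95086669921875), 89.98863983154297)
```

View pics/w5.png

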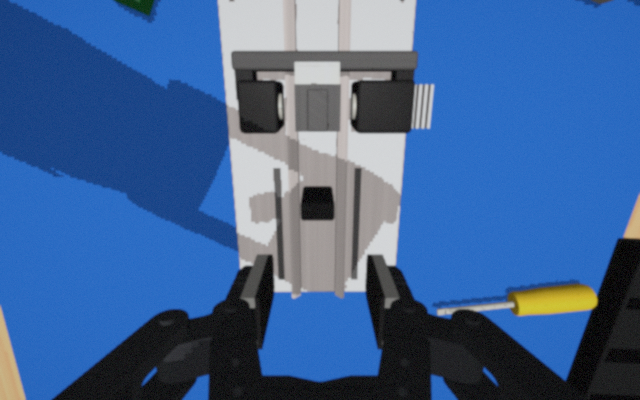

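The cell at (317,107) is still square against the stop. The clamp grip at (317,203) is at bench y = -48 mm, which puts the plate's face on the cell's back. The gripper is clear of everything.

```bash
python3 -c "
from bench import ctrl
print(ctrl.hand_in())"
```

```text
the job is handed in; nothing more can be done
None
```

The cell stands square in the channel, snug between stop and clamp after pushes of about 4.5 N from each, and the job is handed in at about 42 s of the 72 s, with no verdict shown.

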